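Take the beaker off its grinder

TASK

Two small spice grinders stand on the worktop. Take the tall slim beaker off its grinder: push the grinder's release button all the way in, turn the beaker anticlockwise (seen from above) to its stop, lift it off, and set it down gently, upright, on the round cork mat. Leave the low wide bowl on the other grinder where it is.

Things in the scene. Friction and masses are not known exactly. Their poses are not given: they have to be found in the camera images.
- beaker: Tall slim steel beaker, 60 mm wide, 95 tall, seated 45 above the worktop. Origin: centre of underside, z up. On the lid a black grip bar: 54 long along x, 18 thick along y, 60 to 95 above origin. Foot radius 28; lugs at +x and -x to radius 38. Locked: the bar points at the button. Unlocked it turns lightly 80 degrees anticlockwise to a stop; from 65 degrees it lifts straight up, free after 16 mm.
- release_button: Round grey button, 26 mm wide, on the white 40 wide, 80 high front tower of the beaker's grinder (fixed; housing radius 60, collar 61 high; the other grinder is alike). Origin: centre of its top, 91 above the worktop when out. x: level, towards the beaker's axis 75 mm away. Goes 10 mm straight down with about 3 N, stays in; while out, pins block the turn.
- cork_mat: Plain flat round cork mat lying loose on the worktop at the left of the grinders, 170 mm wide, 8 mm thick. Origin: centre of its underside. (The dark mat with a red rim further left is not it.)
- low_bowl: The low wide lidded bowl (90 mm wide, 73 mm tall, with the same kind of grip bar) on the other, identical grinder; a bystander that stays put. Origin: centre of its underside, 45 mm above the worktop.

How it is judged:
By the outcome, as a careful person would: the job done as asked, in the order asked, and still so for the second after the job is handed in, with the robot touching nothing.
It also fails if it takes over 54 s, if anything falls off the work surface, if the arm or the gripper's body presses on something with over 40 N, if the wrist force passes 120 N, or if a joint passes its speed limit or range.

ROBOT

A 7-joint arm with a two-finger parallel gripper is mounted at the origin on a cart in front of the work surface, level with it; the furniture and walls round the work are solid. World frame = base frame: x ahead of the robot, y to its left, z up, the work surface at z = 0. Lengths are in m, angles in degrees, forces in N, time in s.
With the tool pointing down it reaches from about 0.425 to 1.025 m from the base axis. Payload 3.6 kg.
Tool frame: the origin (TCP) lies midway between the tips of the shut fingers; the grasp point (between the pads) lies 19 mm behind it; z points along the fingers, y is the line along which they close (so a half turn about z gives the same grasp; the last joint's range is limited). The gripper opens to 85 mm and grips with 20 to 120 N. Pads are 22 mm wide; open, the fingers measure 114 mm over their backs; the gripper's body (76 mm by 85 mm) begins 54 mm behind the grasp point. The pads swing forward as they close: fully open they stand 13 mm farther back than shut.
Start: joints at [66.778, 33.873, 2.773, 92.16, -1.908, 54.013, -1.931], TCP at [0.222, -0.69, 0.231] pointing down, gripper open.
Joint ranges: [-153.93, 153.93], [-27.13, 128.08], [-72.61, 78.16], [10.71, 143.7], [-87.88, 267.88], [4.46, 118.87], [-176.78, 176.78]. Speed limits (degrees/s): [147.25, 147.25, 180, 180, 180, 180, 180].

INTERFACE

Orientations are given as [roll, pitch, yaw] about the fixed x, y, z axes, in that order (R = Rz(yaw) Ry(pitch) Rx(roll)).
In Python, from bench import * gives the robot as it stands. The module is installed in compiled form; this text tells all that it offers. Calls block until the motion is done:
- move_to(position, orientation): joint-space move of the TCP to a pose.
- move_linear(position, attitude=None, feed=0.15): straight line of the TCP; attitude=None keeps the orientation; feed is the mean speed in m/s.
- move_j(angles): joint-space move.
- gripper_to(opening, strength=None): finger opening in m; strength is the grip in N (None keeps the last); returns when the fingers have stopped.
- dwell(seconds).
- solve_ik(position, orientation): joint angles nearest the present ones, or None.
- snapshot(name): name is "scene" or "side" or "wrist"; returns the picture (480x640x3 uint8, red, green, blue); there is no depth.
- camera_params(name): a dict with "intrinsics" (3x3 intrinsics, pixels), "R" (3x3) and "t" (3): a world point X has camera coordinates R X + t. Camera axes: x right, y down, z forward; pixel columns grow to the right and rows downward; lengths in m; the calibration is good to about 2 mm. The wrist camera is an equidistant fisheye: a pixel r from the principal point sees the ray r / f radians off the axis. A picture is of the moment at which its call begins: read the wrist's pose just before it. camera_params takes no time and is no camera call; for the wrist camera it gives the pose at the moment of the call.
A pose or a line that the arm cannot do raises MotionError and nothing moves.
- hand_in(): hands the job in; it is judged then, once.
Readings, each from a call of its own:
- read_time_s(): time.
- read_joint_pos(): joint angles.
- read_dq(): joint speeds.
- read_effort(): joint torques, N m.
- read_position(): TCP position.
- read_orientation(): TCP orientation.
- read_force(): force on the tool from outside, world axes, zero at the start.
- read_ft_torque(): the same for the moment, N m.
- read_grip_width(): finger opening in m.
- read_gripper_force(): force on a finger pad.
Only numpy, scipy, OpenCV 4.12 (cv2) and the standard library are available. Lean on these libraries where they do the work, as an engineer would, in place of code of your own. Each camera call takes 0.05 s, during which the arm holds its last target. There are 200 camera calls.

## Working session

There is one attempt and no reset: what is moved stays moved. The work goes in short steps, each a Python script; the robot and the scene stay as the last script left them, time stands still between calls to the robot, and variables do not carry over. Pictures are saved under pics/ and viewed, at most 10 in all, crops included, and the job is handed in when it is done.

```bash
mkdir -p pics; cat > h.py <<'E'
from bench import *
import numpy as np, cv2
def save(name,fn):
    p=camera_params(name); im=snapshot(name); cv2.imwrite('pics/'+fn,im[:,:,::-1]); np.savez('pics/'+fn[:-4]+'.npz',im=im,K=p['intrinsics'],R=p['R'],t=p['t']); return im,p
def ray(fn,u,v):
    d=np.load('pics/'+fn+'.npz'); K,R,t=d['K'],d['R'],d['t']
    x=np.array([(u-K[0,2])/K[0,0],(v-K[1,2])/K[1,1]])
    if fn.startswith('wrist'):
        th=np.hypot(*x); c=np.array([*(x/max(th,1e-9)*np.sin(th)),np.cos(th)])
    else: c=np.array([*x,1.])
    return -R.T@t, R.T@c/np.linalg.norm(c)
def onz(fn,u,v,z):
    o,d=ray(fn,u,v); return o+d*(z-o[2])/d[2]
def proj(fn,X):
    d=np.load('pics/'+fn+'.npz'); K,R,t=d['K'],d['R'],d['t']; c=R@np.array(X)+t
    if fn.startswith('wrist'):
        r=np.hypot(c[0],c[1]); th=np.arctan2(r,c[2]); q=c[:2]/max(r,1e-9)*th
    else: q=c[:2]/c[2]
    return K[0,0]*q[0]+K[0,2],K[1,1]*q[1]+K[1,2]
E
python3 - <<'E'
from h import *
a,p=save('scene','scene1.png');b,q=save('side','side1.png')
for c in(p,q): print(np.round(-c['R'].T@c['t'],3),np.round(c['R'][2],2))
print(read_time_s(),read_orientation())
E
```

```text
[0.224 0.779 0.659] [ 0.32 -0.66 -0.67]
[ 0.555 -0.487  0.574] [-0.08  0.82 -0.56]
0.1 [-1.79880011e+02  7.90993048e-03  1.78685976e+01]
```

View pics/scene1.png

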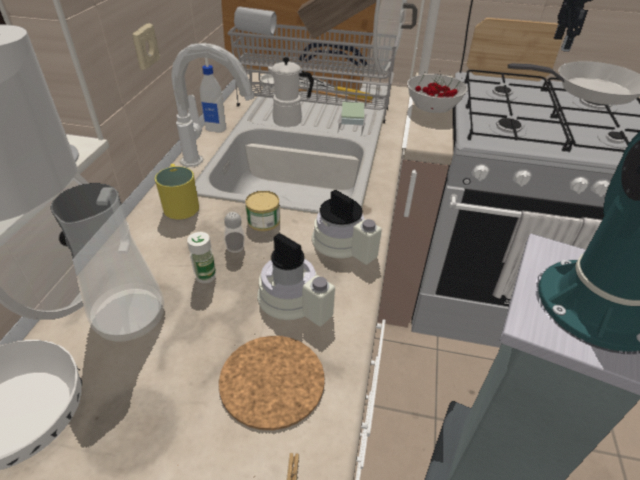

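View pics/side1.png

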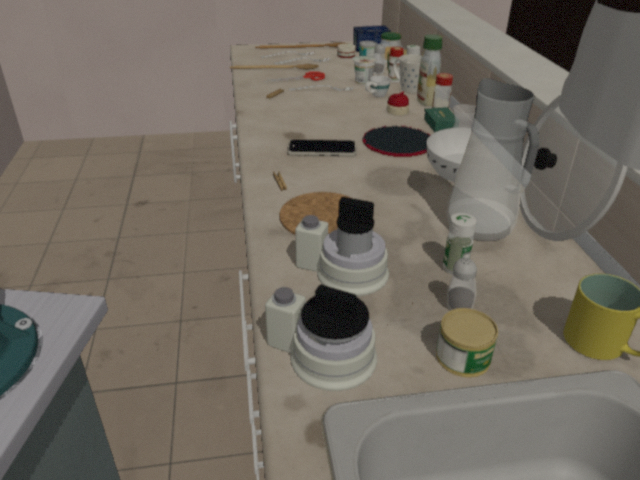

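Scene view: the beaker's grinder is at about (288,285) with its button at (320,285), the cork mat at (272,381) and the bowl's grinder at (340,230). Side view: beaker at (355,230), button at (311,222), bowl at (335,320), cork mat at (315,213). Next I'll triangulate these and enlarge crops of the beaker.

```bash
python3 - <<'E'
from h import *
for n,(u,v) in dict(scene1=(250,225),side1=(290,185)).items():
    im=cv2.imread(f'pics/{n}.png')[v:v+115,u:u+100]
    cv2.imwrite(f'pics/c_{n}.png',cv2.resize(im,None,fx=4,fy=4,interpolation=cv2.INTER_CUBIC))
a=cv2.imread('pics/c_scene1.png');b=cv2.imread('pics/c_side1.png');cv2.imwrite('pics/crops.png',np.hstack([a,b]))
im=cv2.imread('pics/scene1.png');hsv=cv2.cvtColor(im,cv2.COLOR_BGR2HSV)
m=cv2.inRange(hsv,(5,90,60),(22,255,230));m[:330]=0
m=cv2.morphologyEx(m,cv2.MORPH_CLOSE,np.ones((7,7)))
c=max(cv2.findContours(m,0,1)[0],key=cv2.contourArea)[:,0]
P=np.array([onz('scene1',*q,.008)[:2] for q in c]).astype(np.float32)
print('cork',cv2.minEnclosingCircle(P),P.mean(0),P.min(0),P.max(0))
for z,s,d in((.091,(320,284),(311,222)),):print(onz('scene1',*s,z),onz('side1',*d,z))
E
```

```text
cork ((0.46273988485336304, 0.43793511390686035), 0.08568406850099564) [0.461676   0.44134212] [0.3788599  0.35301128] [0.54740036 0.522693  ]
[0.45504896 0.28707027 0.091     ] [0.46381402 0.26914825 0.091     ]
```

View pics/crops.png

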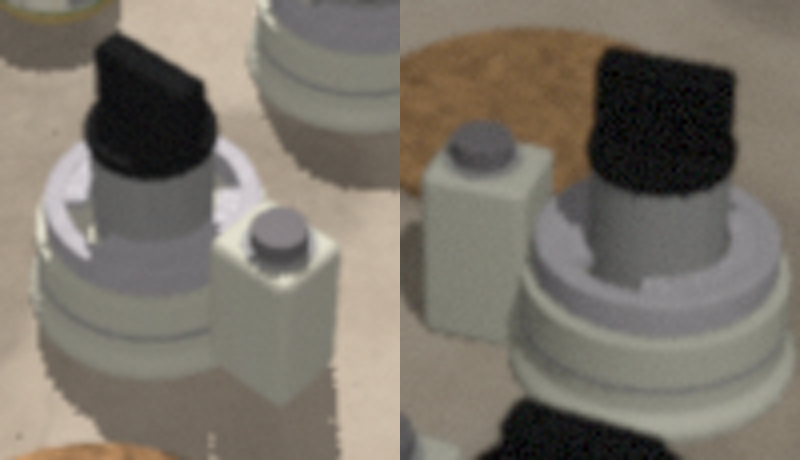

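The crops show the button top at about scene (320.5,282.5) and side (310.7,219.5). The bar runs from scene (278,235) to (300,247), and from side (341,199) to (373,203).

```bash
python3 - <<'E'
from h import *
S=lambda x,y:(250+x/4,225+y/4)
D=lambda x,y:(290+(x-400)/4,185+y/4)
def tri(a,b):
    o,d=ray('scene1',*a);p,e=ray('side1',*b)
    s=np.linalg.lstsq(np.c_[d,-e],p-o,rcond=None)[0]; A=o+d*s[0];B=p+e*s[1]; return (A+B)/2,np.linalg.norm(A-B)
b=(S(281,230),D(484,137))
print('button',onz('scene1',*b[0],.091),onz('side1',*b[1],.091),tri(*b))
l=(S(151,137),D(662,150))
print('lid',onz('scene1',*l[0],.1),onz('side1',*l[1],.1),tri(*l))
for n,pts in(('scene1',[S(110,42),S(203,92)]),('side1',[D(603,55),D(734,74)])):
    for q in pts: print(n,onz(n,*q,.140))
E
```

```text
button [0.45625622 0.2837316  0.091     ] [0.4628273  0.27734068 0.091     ] (array([0.46002119, 0.2811231 , 0.08781043]), np.float64(0.004780542272205229))
lid [0.52838326 0.26813042 0.1       ] [0.53490031 0.26194495 0.1       ] (array([0.53262387, 0.265174  , 0.09691585]), np.float64(0.0046918814256501585))
scene1 [0.55181639 0.2610938  0.14      ]
scene1 [0.50111388 0.27037477 0.14      ]
side1 [0.51041671 0.26397162 0.14      ]
side1 [0.56078301 0.25567972 0.14      ]
```

```bash
python3 - <<'E'
from h import *
print(onz('scene1',383,122,0),onz('scene1',120,315,0))
print(solve_ik([.495,.274,.3],[180,0,-11]),solve_ik([.495,.274,.3],[180,0,169]),solve_ik([.53,.266,.11],[180,0,69]),solve_ik([.46,.44,.08],[180,0,69]))
move_linear([.222,-.69,.33],feed=.25)
move_to([.47,.277,.32],[180,0,-11])
print(read_time_s(),read_position())
im,p=save('wrist','wrist1.png'); print(p['intrinsics'],-p['R'].T@p['t'],p['R'])
print(proj('wrist1',[.46,.281,.091]),proj('wrist1',[.533,.265,.14]))
E
```

```text
[ 6.30408037e-01 -4.96444968e-01  1.11022302e-16] [0.77731778 0.44992822 0.        ]
[  -1.79186049   22.55118627  -42.19054122  107.61537009   17.96729812
   56.61173861 -152.84417435] [ 12.91245972  31.27340322 -66.8368648  107.10586807  32.23657697
  63.47656315  12.77574772] [-13.63544874  35.62733487 -24.51819869 113.64629821  24.43599176
  35.75705593 -75.21740252] [-27.59865752  41.62969877 -29.77964956 108.47898776  32.0906899
  38.3931629  -97.92909142]
4.1167 [0.47053284 0.27633236 0.3198435 ]
[[371.64829954   0.         321.02656725]
 [  0.         371.64829954 239.85975125]
 [  0.           0.           1.        ]] [0.53391858 0.26487234 0.46104603] [[-1.92063042e-01 -9.81382585e-01 -9.92261880e-05]
 [-9.47868167e-01  1.85477850e-01  2.59121409e-01]
 [-2.54278834e-01  4.98616994e-02 -9.65844752e-01]]
(np.float64(319.45748550454823), np.float64(217.38139586189118)) (np.float64(321.123730877174), np.float64(143.51806391602165))
```

View pics/wrist1.png

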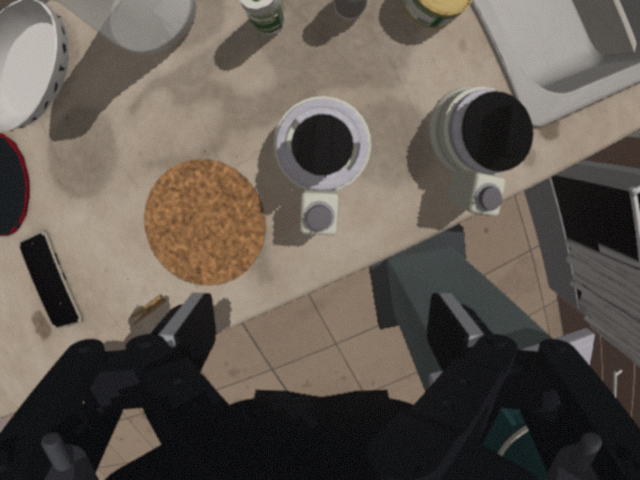

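The wrist view shows the black lid at about (323,146), the button at (318,217) and the cork mat at (205,222). The projected estimates agree. Blob fits will refine them.

```bash
python3 - <<'E'
from h import *
im=cv2.imread('pics/wrist1.png');hsv=cv2.cvtColor(im,cv2.COLOR_BGR2HSV)
def blob(m,box):
    x0,y0,x1,y1=box;k=np.zeros_like(m);k[y0:y1,x0:x1]=m[y0:y1,x0:x1]
    c=max(cv2.findContours(k,0,1)[0],key=cv2.contourArea);return c[:,0],cv2.minEnclosingCircle(c),cv2.contourArea(c)
c,e,a=blob(cv2.inRange(hsv,(0,0,0),(180,255,45)),(270,95,375,195))
print(e,a)
L=onz('wrist1',*e[0],.105);print('lid',L)
g=cv2.cvtColor(im,cv2.COLOR_BGR2GRAY);print(g[217,296:342])
c,e,a=blob(((g>70)&(g<155)).astype(np.uint8)*255,(302,198,334,232))
print(e,a);r=cv2.minAreaRect(c);print(r)
B=onz('wrist1',*e[0],.091);print('button',B,np.linalg.norm((L-B)[:2]),np.degrees(np.arctan2(*(L-B)[1::-1])))
c,e,a=blob(cv2.morphologyEx(cv2.inRange(hsv,(5,80,60),(22,255,240)),cv2.MORPH_CLOSE,np.ones((7,7))),(135,150,275,295))
P=np.array([onz('wrist1',*q,.008)[:2] for q in c]).astype(np.float32);print('cork',cv2.minEnclosingCircle(P))
E
```

```text
((321.9130554199219, 144.55279541015625), 30.121829986572266) 2674.5
lid [0.53178351 0.26447024 0.105     ]
[ 84  83  84  90  95 118 118 110  92  81  74  90  96  98  98 101  97  98
 102  98  98 100 100 100 103 102 101 103  98 102  99  97 104 101 100 113
 124 140 158 175 175 161 160 154 151 157]
((313.7903137207031, 214.5), 20.279695510864258) 768.0
((317.5, 214.5), (33.0, 31.0), 90.0)
button [0.46403487 0.28606351 0.091     ] 0.07110659438217781 -17.678446803770086
cork ((0.4654102027416229, 0.4360133707523346), 0.08537952601909637)
```

```bash
python3 - <<'E'
from h import *
B=np.array([.459,.282]);A=[180,0,-12]
move_to([*B,.14],A)
gripper_to(0,40)
f0=read_force();print(f0,read_time_s())
move_linear([*B,.094],feed=.1)
z=.094
while z>.0785:
    z-=.0015; move_linear([*B,z],feed=.03)
    f=(read_force()-f0)[2]; print(round(z,4),round(read_position()[2],4),round(f,1))
    if f>14: break
move_linear([*B,.17],feed=.2)
gripper_to(.06)
print(read_time_s())
save('wrist','wrist2.png');save('scene','scene2.png')
E
```

```text
[ 0.03128767  0.22336175 -0.55645255] 5.6833
0.0925 0.0929 0.5
0.091 0.0911 1.5
0.0895 0.0895 1.0
0.088 0.0879 1.4
0.0865 0.0863 0.9
0.085 0.0848 0.9
0.0835 0.0833 -0.0
0.082 0.0818 0.2
0.0805 0.0811 6.7
0.079 0.0809 19.3
10.0
```

```bash
python3 - <<'E'
from h import *
u,v=map(int,proj('wrist2',[.532,.265,.13])); print(u,v,proj('wrist2',[.459,.282,.081]))
w=cv2.imread('pics/wrist2.png');x0,y0=max(u-100,0),max(v-75,0);print(x0,y0)
a=cv2.resize(cv2.convertScaleAbs(w[y0:y0+200,x0:x0+200],alpha=1.8,beta=10),(400,400))
s=cv2.resize(cv2.imread('pics/scene2.png')[225:325,250:350],(400,400))
cv2.imwrite('pics/c2.png',np.hstack([a,s]))
E
```

```text
326 120 (np.float64(322.548909168542), np.float64(243.77056924364945))
226 45
```

View pics/c2.png

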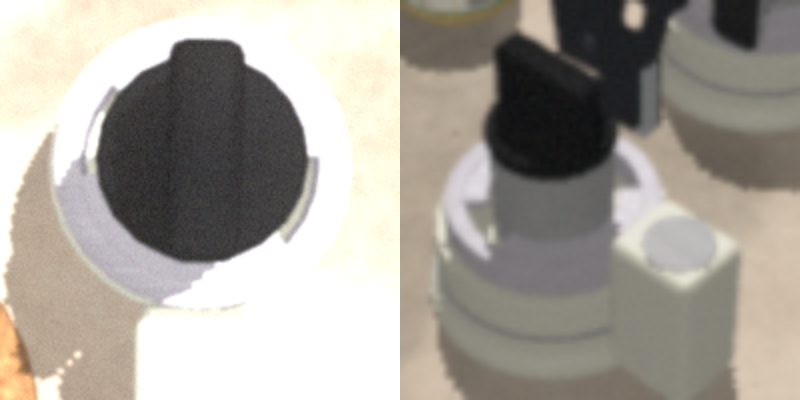

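The button is now flush with the tower (scene crop). In the wrist crop the bar runs from about (329.5,65) to (329.5,176) and lies parallel to the tool's x axis. Next I'll grasp it.

```bash
python3 - <<'E'
from h import *
a=onz('wrist2',329.5,66,.14);b=onz('wrist2',329.5,175.5,.14)
print(a,b,np.linalg.norm(a-b),np.degrees(np.arctan2(*(a-b)[1::-1])))
C=(a+b)[:2]/2; L=onz('wrist2',226+202.5/2,45+155/2,.105)
print(C,L)
E
```

```text
[0.55627329 0.25839545 0.14      ] [0.50641089 0.26892614 0.14      ] 0.05096227954697116 -11.925339714082977
[0.53134209 0.26366079] [0.53226725 0.26395866 0.105     ]
```

```bash
cat >> h.py <<'E'
C=np.array([.5317,.2640])
E
python3 - <<'E'
from h import *
move_to([*C,.17],[180,0,-12])
move_linear([*C,.112],feed=.1)
f0=read_force();t0=read_ft_torque()
print(f0,t0)
gripper_to(0,45)
print(read_grip_width(),read_gripper_force(),read_force()-f0,read_ft_torque()-t0,read_position(),read_time_s())
E
```

```text
[-0.20700221  0.58889842  0.32916602] [ 0.04340779 -0.01211655  0.01956794]
0.017249726843106404 44.965075850486755 [-0.32244312 -1.73001606  3.83308261] [-0.09447225  0.05143934 -0.05100657] [0.53205521 0.26406186 0.1126075 ] 11.6833
```

```bash
python3 - <<'E'
from h import *
f0=read_force();t0=read_ft_torque()
for a in (10,25,40,55,70,76,79,81,82.5):
    move_to([*C,.112],[180,0,-12+a])
    f=read_force()-f0;t=read_ft_torque()-t0
    print(a,np.round(f,1),np.round(t,2),round(read_orientation()[2],1),round(read_grip_width(),4))
    if abs(t[2])>1.2 or np.linalg.norm(f[:2])>20: break
print(read_time_s())
E
```

```text
10 [-0.1  1.   0.4] [0.14 0.15 0.14] -2.1 0.0173
25 [1.3 0.9 0.5] [0.22 0.01 0.07] 12.9 0.0175
40 [1.1 0.9 1.6] [0.04 0.09 0.14] 27.9 0.0173
55 [0.4 1.1 1.5] [-0.03  0.06  0.14] 42.9 0.017
70 [ 1.4 -0.4  2.2] [-0.21  0.09  0.1 ] 57.9 0.0172
76 [0.9 0.1 2.5] [-0.29  0.02  0.1 ] 63.9 0.0176
79 [1.7 0.4 2.8] [-0.24 -0.14  0.07] 66.9 0.0171
81 [1.7 0.3 3. ] [-0.23 -0.13 -0.19] 68.8 0.0175
82.5 [ 1.9 -0.7  2.5] [-0.22 -0.14 -0.82] 70.1 0.0173
14.2333
```

The stop shows up at about 80–82°. Next I'll relax slightly, lift straight up and check the beaker.

```bash
python3 - <<'E'
from h import *
move_to([*C,.112],[180,0,67.5])
f0=read_force()
move_linear([*C,.135],feed=.05); print(read_force()-f0,read_grip_width())
move_linear([*C,.215],feed=.12); print(read_force()-f0,read_grip_width())
M=[.465,.4365]
move_linear([*M,.2],feed=.15)
print(read_position(),read_orientation(),read_time_s())
a,_=save('scene','scene3.png');b,_=save('side','side3.png')
cv2.imwrite('pics/c3.png',np.hstack([a[200:460,180:440],b[100:360,220:480]])[:,:,::-1])
E
```

```text
[-1.63668482  1.25316367 -9.21284192] 0.0170734812830472
[ -0.52315057   1.59052546 -11.38585676] 0.017072568514397875
[0.46580995 0.4352718  0.19970103] [1.79954504e+02 6.71419178e-02 6.74069838e+01] 17.2917
```

View pics/c3.png

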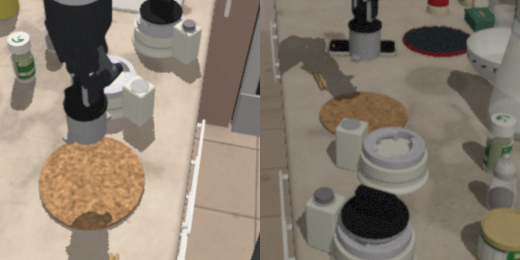

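The beaker is held upright (scene crop about (85,115)), its grinder is empty, the bowl is in place and the mat hasn't moved. Next I'll lower it onto the mat.

```bash
python3 - <<'E'
from h import *
M=[.465,.4365]
move_linear([*M,.081],feed=.1)
dwell(.2);f0=read_force();z=.081
while z>.071:
    z-=.001; move_linear([*M,z],feed=.02); f=(read_force()-f0)[2]; print(round(z,3),round(read_position()[2],4),round(f,1))
    if f>4: break
gripper_to(.035); dwell(.2)
print(read_force()); gripper_to(.06)
move_linear([*M,.20],feed=.12)
print(read_time_s(),read_grip_width())
p=np.array([M[0]-.06,M[1]-.02])
move_linear([M[0]-.03,M[1]-.25,.28],feed=.25)
a,_=save('scene','scene4.png');b,_=save('side','side4.png')
cv2.imwrite('pics/c4.png',np.hstack([a[200:460,180:440],b[100:360,220:480]])[:,:,::-1])
E
```

```text
0.08 0.08 0.9
0.079 0.0789 0.1
0.078 0.0779 -0.4
0.077 0.0769 -0.4
0.076 0.0759 0.1
0.075 0.0757 5.0
[ 0.31300775 -0.80131641  0.18420328]
22.5083 0.05986924049445654
```

View pics/c4.png

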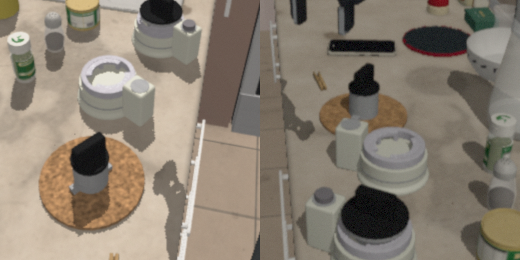

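The beaker stands upright at the centre of the cork mat (scene crop (90,170), side crop (363,100)). The bowl is untouched and the gripper is clear.

```bash
python3 - <<'E'
from h import *
print(read_force(),read_time_s()); print(hand_in())
E
```

```text
[ 0.21703057 -0.59955778  0.32969854] 23.8167
the job is handed in; nothing more can be done
None
```

The job is handed in at 23.8 s: button pressed fully in, beaker turned anticlockwise to its stop, lifted off and set upright on the cork mat, with the low bowl left in place.

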